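Show both faces of a sprayed sample door

TASK

Draw the small sample door with the raised frame (not the plain board) up out of the drying rack and show both its sides to the light: first hold it still for two seconds with its flat back, the side with the two round plates, facing up at a slant of about 45 degrees, then turn it over so that its framed front faces up at the same slant. Finish while still holding it like that in the gripper, motionless in the air, the whole door more than 10 cm above the table and clear of the rack. Leave the plain board standing in the rack, and do not disturb the can, cup, sanding block and tape roll.

Things in the scene. Friction and masses are not known exactly. Their poses are not given: they have to be found in the camera images.
- door: White sample door, 100 wide (x) x 16 thick (y) x 140 mm high (z), 0.15 kg, standing in an outer slot of the rack. Origin: centre of its lower edge face. +y: normal of the framed front (frame 6 mm proud, 24 mm wide at the sides, 30 at the bottom, 44 at the top: the 16 mm thick strip to grip). -y: normal of the flat back, with two round steel plates, 26 mm wide, 3 mm thick, at z = 72, x = +-27 mm.
- top_edge (a point): Centre of the door's top edge, 140 mm along the door's z from its origin; axes as the door.
- bottom_edge (a point): Centre of the door's lower edge, at the door's origin; axes as the door.
- rack: Plywood drying rack fixed to the table, base 130 (x) x 215 (y) x 12 mm. Origin: centre of its underside. Three slots along its x at y = -75, 0 (empty) and +75 mm, 21 mm wide, 106 mm long, floor 12 mm and cheek tops 52 mm above the table. Boards stand 40 mm deep in the slots, tops 152 mm above the table, y along the rack's y.
- plain_board: Plain white board, 100 x 16 x 140 mm, flat on both faces, standing in the other outer slot; leave it there. Origin: centre of its lower edge face, z up.
- paint_can: Paint can, 74 mm across, 90 mm high, standing to the left. Origin: centre of its underside. A bystander.
- mixing_cup: White mixing cup, 65 mm across, 62 mm high, to the right. Origin: centre of its underside. A bystander.
- sanding_block: Yellow foam sanding block, 65 x 99 x 24 mm, lying to the right. Origin: centre of its underside. A bystander.
- tape_roll: Roll of masking tape lying flat, 104 mm across, 24 mm high, beyond the rack. Origin: centre of its underside. A bystander.
Mind the look-alikes: they are no part of the job. What is shaped like the door but black is not meant.

How it is judged:
By the outcome, as a careful person would: the job done as asked, in the order asked, and still so for the second after the job is handed in, while the arm keeps its last pose, push and grip.
It also fails if it takes over 48 s, if anything falls off the work surface, if the arm or the gripper's body presses on something with over 40 N, if the wrist force passes 120 N, or if a joint passes its speed limit or range.

ROBOT

A 6-joint arm with a two-finger parallel gripper is mounted at the origin on a cart in front of the work surface, level with it; the furniture and walls round the work are solid. World frame = base frame: x ahead of the robot, y to its left, z up, the work surface at z = 0. Lengths are in m, angles in rad, forces in N, time in s.
With the tool pointing down it reaches from about 0.3 to 0.775 m from the base axis. Payload 14.6 kg.
Tool frame: the origin (TCP) lies at the very end of the fingers, on their centre line; the grasp point (between the pads) lies 19 mm behind it (ctrl.grasp_offset is the distance from the TCP to the grasp point, in m); z points along the fingers, y is the line along which they close (so a half turn about z gives the same grasp; the last joint's range is limited). The gripper opens to 94 mm and grips with 3 to 60 N. Pads are 16 mm wide; open, the fingers measure 119 mm over their backs; the gripper's body (75 mm by 177 mm) begins 78 mm behind the grasp point.
Start: joints at [1.269, 0.3, 1.521, -0, 1.321, -0.067], TCP at [0.128, 0.535, 0.178] pointing down, gripper open.
Joint ranges: [-3.03, 3.03], [-0.79, 2.21], [0.23, 2.52], [-1.04, 4.18], [0, 3.07], [-2.55, 2.55]. Speed limits (rad/s): [2.22, 2.22, 2.57, 3.14, 3.14, 3.14].

INTERFACE

Orientations are given as [roll, pitch, yaw] about the fixed x, y, z axes, in that order (R = Rz(yaw) Ry(pitch) Rx(roll)).
In Python, from station import ctrl gives the robot as it stands.
- The arm moves only by the tool step_arm, never from a script. Its argument "plan" is a list that holds one entry, the list of rows, each a list of 6 numbers: the shift along the tool's x, y, z in units of 30 mm (1.0 is 30 mm), then the turn, a rotation vector about the tool's x, y, z in units of 6 degrees (1.0 is 6 degrees). In form: [[[dx, dy, dz, wx, wy, wz], ...]]. A call has 1 to 8 rows; each row is the pose to reach, as a shift and turn from the pose commanded when the call began, along the tool's axes at that moment; what a row does not reach only later rows make up. A row lasts 1/12 s, in which the tool goes at most 41.7 mm and 7.16 degrees, less where a joint would pass 70% of its speed; a pose out of reach is approached as far as the arm can. A call with a gripper value outside its range is refused whole. "grip" is the opening, from 0 (shut) to 1 (fully open), set as the call begins (left out, the last holds). The fingers move at their own pace and stop on an object; "squeeze" is the grip in N (left out, the last holds). Time passes only in rows, so rows that repeat a pose let the fingers close. It gives the time, the measured TCP pose, the force, the opening and the grip force at its end, in the units of the state.
- ctrl.get_obs(): the state, without advancing time (a new reading comes with each control period).
- ctrl.camera(name): name is "side" or "top" or "wrist"; returns the picture (420x560x3 uint8, red, green, blue); there is no depth.
- ctrl.camera_model(name): a dict with "intrinsics" (3x3 intrinsics, pixels), "R" (3x3) and "t" (3): a world point X has camera coordinates R X + t; the wrist camera has in their place "tool_from_camera" (4x4, takes a point from camera to tool coordinates, whose origin is the TCP and whose axes are the flange's). Camera axes: x right, y down, z forward; pixel columns grow to the right and rows downward; lengths in m; the calibration is good to about 2 mm. The wrist camera is an equidistant fisheye: a pixel r from the principal point sees the ray r / f radians off the axis. A picture is of the moment at which its call begins: read the wrist's pose just before it. camera_model takes no time and is no camera call.
- ctrl.hand_in(): hands the job in; it is judged then, once.
Trained networks look in the newest picture that a camera, given by its name, has taken for a name from the list of things; names that differ only in an ending like _2 or _b are one class to them, and where a whole thing is asked for, a point or a joint stands for the part that bears it (a point fixed in the world has none). Each returns a list of dicts, best first, with "confidence" (0 to 1); they miss things now and then, are a little off and sometimes report something else, mostly with a low value. They report only what shows in the picture. A call takes as long as a camera call. They do not tell look-alikes from the thing itself.
- ctrl.masks_of(query, camera): "pixels" (420x560 bool, what is visible of it) and "at" ([column, row] in pixels, amid what is visible of it).
- ctrl.place_of(query, camera): "at" ([column, row] in pixels: a listed point, or the origin of a listed thing).
The state is a dict: "time_s": time; "qpos": joint angles; "joint_vel": joint speeds; "tau": joint torques, N m; "ee_pos": TCP position; "eef_rot": TCP orientation; "force": force on the tool from outside, world axes, zero at the start; "moment": the same for the moment, N m; "grip_width": finger opening in m; "grip_force": force on a finger pad.
Only numpy, scipy, OpenCV 4.12 (cv2) and the standard library are available. Lean on these libraries where they do the work, as an engineer would, in place of code of your own. Each camera call takes 0.05 s, during which the arm holds its last target. There are 200 camera calls.

## Working session

There is one attempt and no reset: what is moved stays moved. The work goes in short steps, Python scripts to look and compute and a tool call to move; the robot and the scene stay as the last step left them, time stands still between calls to the robot, and variables do not carry over. Pictures are saved under pics/ and viewed, at most 10 in all, crops included, and the job is handed in when it is done.

Besides the shell and the picture viewer there is one more tool, called in YAML: its name, and indented under it one key for each argument. step_arm: Moves the arm, as the interface text tells. Its arguments: {"type":"object","properties":{"plan":{"type":"array","items":{"type":"array","items":{"type":"array","items":{"type":"number"}}}},"grip":{"type":"number"},"squeeze":{"type":"number"}},"required":["plan"]}

```bash
ls; mkdir -p pics; python3 - <<'E'
from station import ctrl
import cv2,numpy as np
o=ctrl.get_obs(); print(o['time_s'],o['ee_pos'],o['eef_rot'],o['grip_width'],ctrl.grasp_offset)
ims=[]
for c in ['side','top']:
    im=ctrl.camera(c); cv2.imwrite(f'pics/{c}0.png',im[:,:,::-1])
    m=ctrl.camera_model(c); print(c,m['intrinsics'],m['R'],m['t'])
    for q in ['door','plain_board','rack','top_edge']:
        print(q,[(np.round(d['at']).tolist(),round(d['confidence'],2)) for d in ctrl.place_of(q,c)])
print(ctrl.camera_model('wrist'))
E
```

```text
pics
0.0 [0.12788051 0.53459909 0.17745877] [-3.14036221e+00 -7.62307538e-05  2.90677052e+00] 0.09388627075551882 0.0188
side [[465.94626709   0.         282.23257991]
 [  0.         465.94626709 213.77809029]
 [  0.           0.           1.        ]] [[-0.98025535 -0.1976779  -0.00478555]
 [-0.12817685  0.65366611 -0.74584939]
 [ 0.1505661  -0.73050946 -0.66609743]] [0.62474019 0.16144834 1.42765236]
door [([345.0, 265.0], 0.67), ([322.0, 223.0], 0.65), ([311.0, 198.0], 0.27)]
plain_board [([309.0, 196.0], 0.8)]
rack [([316.0, 212.0], 0.74)]
top_edge [([345.0, 234.0], 0.97), ([331.0, 190.0], 0.86)]
top [[461.0654641    0.         286.93296124]
 [  0.         461.0654641  210.55550682]
 [  0.           0.           1.        ]] [[ 0.00387048 -0.99995017  0.00920162]
 [-0.99907514 -0.00426082 -0.04278689]
 [ 0.04282397 -0.0090275  -0.99904185]] [-0.01180331  0.62450867  1.40164154]
door [([258.0, 277.0], 0.82), ([316.0, 248.0], 0.74)]
plain_board [([355.0, 222.0], 0.74)]
rack [([336.0, 236.0], 0.63), ([154.0, 250.0], 0.58)]
top_edge [([261.0, 279.0], 0.84), ([315.0, 249.0], 0.68), ([413.0, 194.0], 0.66)]
{'intrinsics': array([[325.1922621 ,   0.        , 281.05918444],
       [  0.        , 325.1922621 , 207.96652181],
       [  0.        ,   0.        ,   1.        ]]), 'tool_from_camera': array([[-4.23134609e-04, -9.58690473e-01, -2.84451047e-01,
         8.30587312e-02],
       [ 9.99999900e-01, -3.64222127e-04, -2.60003554e-04,
        -1.60564704e-04],
       [ 1.45659565e-04, -2.84451129e-01,  9.58690531e-01,
        -2.06916033e-01],
       [ 0.00000000e+00,  0.00000000e+00,  0.00000000e+00,
         1.00000000e+00]])}
```

View pics/side0.png

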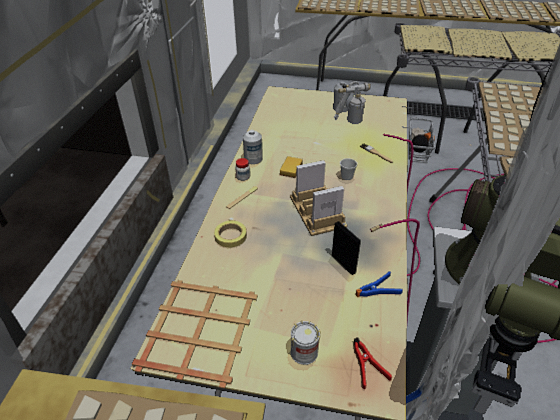

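View pics/top0.png

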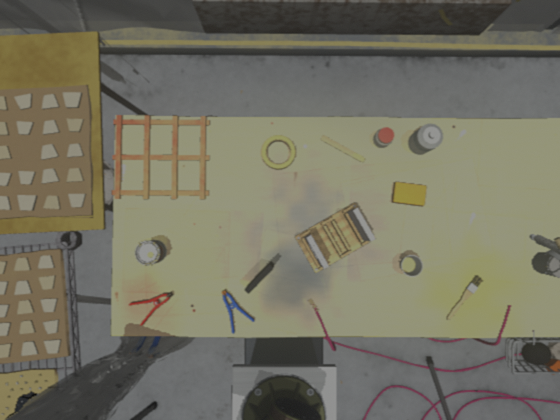

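```bash
cat > h.py <<'E'
from station import ctrl
import cv2,numpy as np
def proj(c,X):
    m=ctrl.camera_model(c); p=np.atleast_2d(X)@m['R'].T+m['t']; p=p@m['intrinsics'].T; return p[:,:2]/p[:,2:]
def ray(c,uv,z):
    m=ctrl.camera_model(c); R=m['R'];C=-R.T@m['t']; d=R.T@np.linalg.solve(m['intrinsics'],[*uv,1]); return C+d*(z-C[2])/d[2]
E
python3 - <<'E'
from h import *
a=cv2.imread('pics/side0.png')[145:245,275:375]; b=cv2.imread('pics/top0.png')[190:285,285:385]
a=cv2.resize(a,(400,400),interpolation=cv2.INTER_CUBIC); b=cv2.resize(b,(400,400),interpolation=cv2.INTER_CUBIC)
cv2.imwrite('pics/crop1.png',np.hstack([a,b]))
print(ray('top',(316,250),.152),ray('top',(362,222),.152),ray('top',(336,236),0.012))
E
```

```text
[ 0.50999735 -0.08865305  0.152     ] [ 0.58777396 -0.21603659  0.152     ] [ 0.5471209  -0.16011875  0.012     ]
```

View pics/crop1.png

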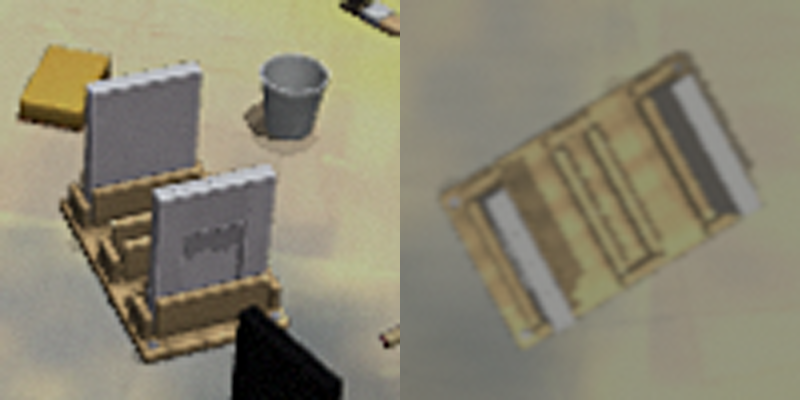

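Candidates: the black door at side (345,250) / top (262,273) is excluded by colour. The white board at side (311,177) / top (362,222) has a plain face. The white board at side (328,203) / top (316,250) has a recessed frame on its +y face, so that's the door. I'll raise the arm, swing over it and check with the wrist camera.

step_arm:
  plan:
    - [[0, 0, -1.3, 0, 0, 0], [0, 0, -2.6, 0, 0, 0], [-0.8, -0.8, -3.4, 0, 0, 1.1], [-1.6, -1.6, -3.8, 0, 0, 2.2], [-2.5, -2.5, -4, 0, 0, 3.3], [-3.4, -3.4, -4, 0, 0, 4.4], [-4.3, -4.3, -4, 0, 0, 5.5], [-5.2, -5.2, -4, 0, 0, 6.6]]
  grip: 0.7

```text
time_s: 1.17
ee_pos: [0.2438, 0.3453, 0.2982]
eef_rot: [3.141, -0.0, 2.21]
force: [0.6, 0.2, 0.9]
grip_width: 0.0657
grip_force: 0.0
```

```bash
cat >> h.py <<'E'
from scipy.spatial.transform import Rotation as Ro
def down(az): # tool pointing down, tool y at azimuth az (deg)
    a=np.radians(az); y=np.array([np.cos(a),np.sin(a),0]); z=np.array([0,0,-1.]); return np.column_stack([np.cross(y,z),y,z])
def go(pos,R):
    o=ctrl.get_obs(); R0=Ro.from_euler('xyz',o['eef_rot']).as_matrix()
    d=R0.T@(np.array(pos)-o['ee_pos'])/.03; w=np.degrees(Ro.from_matrix(R0.T@R).as_rotvec())/6
    print('t',o['time_s'],'pos',o['ee_pos'].round(4),'q',o['qpos'].round(2),'width',round(o['grip_width'],4)); print('row',d.round(2),w.round(2))
E
python3 - <<'E'
from h import *
go([.51,-.088,.3],down(-60.5))
E
```

```text
t 1.1667 pos [0.2438 0.3453 0.2982] q [ 0.87 -0.06  1.65 -0.    1.55  0.23] width 0.0657
row [-16.88  -1.5   -0.06] [ 0.000e+00 -1.000e-02  1.619e+01]
```

step_arm:
  plan:
    - [[-1.1, -0.1, 0, 0, 0, 1.1], [-2.2, -0.2, 0, 0, 0, 2.2], [-3.3, -0.3, 0, 0, 0, 3.3], [-4.4, -0.4, 0, 0, 0, 4.4], [-5.5, -0.5, 0, 0, 0, 5.5], [-6.6, -0.6, 0, 0, 0, 6.6], [-7.7, -0.7, 0, 0, 0, 7.7], [-8.8, -0.8, 0, 0, 0, 8.8]]

```text
time_s: 1.83
ee_pos: [0.3834, 0.1199, 0.2983]
eef_rot: [3.141, -0.0, 1.288]
force: [0.2, -0.4, 0.3]
grip_width: 0.0658
grip_force: 0.0
```

```bash
python3 - <<'E'
from h import *
go([.51,-.088,.3],down(-60.5))
E
```

```text
t 1.8333 pos [0.3834 0.1199 0.2983] q [ 0.21 -0.11  1.69  0.    1.56  0.49] width 0.0658
row [-5.48  5.98 -0.06] [ 0.   -0.01  7.39]
```

```bash
python3 - <<'E'
from h import *
im=ctrl.camera('wrist'); cv2.imwrite('pics/w1.png',im[:,:,::-1])
for q in ['door','plain_board','top_edge']:
    print(q,[(np.round(d['at']).tolist(),round(d['confidence'],2)) for d in ctrl.place_of(q,'wrist')])
E
```

```text
door [([385.0, 265.0], 0.85), ([317.0, 192.0], 0.77)]
plain_board []
top_edge [([332.0, 216.0], 0.79), ([409.0, 312.0], 0.68)]
```

View pics/w1.png

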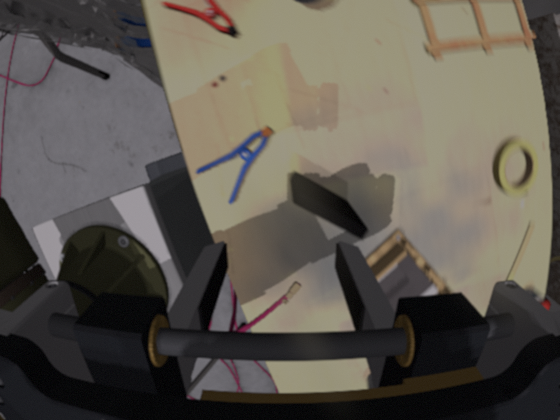

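step_arm:
  plan:
    - [[-0.8, 0.8, 0, 0, 0, 1.0], [-1.6, 1.7, 0, 0, 0, 2.0], [-2.4, 2.6, 0, 0, 0, 3.0], [-3.2, 3.4, 0, 0, 0, 4.1], [-4, 4.3, 0, 0, 0, 5.2], [-4.8, 5.2, 0, 0, 0, 6.3], [-5.5, 6, 0, 0, 0, 7.4], [-5.5, 6, 0, 0, 0, 7.4]]

```text
time_s: 2.7
ee_pos: [0.5125, -0.0887, 0.2969]
eef_rot: [-3.141, 0.001, 0.512]
force: [-0.9, 0.8, -1.6]
grip_width: 0.0659
grip_force: 0.0
```

The wrist picture shows the black door at (330,205), with the rack and the white door's top behind the right finger at about (410,290). Next I'll look from above the door.

```bash
cat >> h.py <<'E'
def wray(uv,z):
    m=ctrl.camera_model('wrist'); K=m['intrinsics'];T=m['tool_from_camera']; o=ctrl.get_obs(); R0=Ro.from_euler('xyz',o['eef_rot']).as_matrix()
    v=np.array([(uv[0]-K[0,2])/K[0,0],(uv[1]-K[1,2])/K[1,1]]); r=np.linalg.norm(v); d=np.r_[np.sin(r)*v/r,np.cos(r)]
    C=o['ee_pos']+R0@T[:3,3]; d=R0@T[:3,:3]@d; return C+d*(z-C[2])/d[2]
E
python3 - <<'E'
from h import *
im=ctrl.camera('wrist'); cv2.imwrite('pics/w2.png',im[:,:,::-1])
for d in ctrl.place_of('top_edge','wrist'): print(np.round(d['at'],1),round(d['confidence'],2),wray(d['at'],.152).round(4))
a=ctrl.camera('side')[130:260,260:390,::-1]
cv2.imwrite('pics/w2b.png',np.hstack([im[:,:,::-1],cv2.resize(a,(240,420))]))
E
```

```text
[280.5 195.4] 0.84 [ 0.5049 -0.0886  0.152 ]
[135.  183.5] 0.61 [0.4324 0.0691 0.152 ]
[374.8 171.1] 0.21 [ 0.5828 -0.1666  0.152 ]
```

View pics/w2b.png

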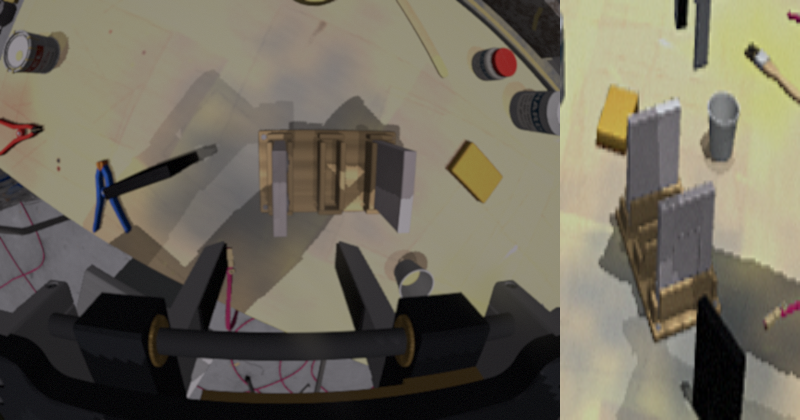

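The wrist view has the door's top strip at columns ~274–287, rows ~140–236, almost parallel to the tool x axis. In the side crop its visible face is recessed (framed), and the other board's face is plain. Now I'll refine the strip.

```bash
python3 - <<'E'
from h import *
im=cv2.imread('pics/w2.png')
print([(d['confidence'],np.round(d['at'])) for d in ctrl.masks_of('door','wrist')])
g=im[:,:,0].astype(int)
for v in range(125,246,10): print(v,g[v,264:298:1].tolist())
cv2.imwrite('pics/w2c.png',cv2.resize(im[120:250,245:305],(369,600*130//130*1),interpolation=cv2.INTER_NEAREST) if 0 else cv2.resize(im[120:250,240:310],None,fx=4.6,fy=4.6,interpolation=cv2.INTER_NEAREST))
E
```

```text
[(0.67, array([151., 175.])), (0.61, array([283., 186.])), (0.57, array([413., 280.]))]
125 [106, 106, 106, 106, 106, 106, 106, 106, 106, 105, 105, 104, 105, 105, 106, 105, 105, 105, 106, 105, 106, 106, 106, 105, 93, 75, 63, 61, 64, 68, 74, 77, 76, 77]
135 [121, 109, 89, 76, 76, 78, 80, 80, 79, 81, 81, 81, 80, 80, 79, 82, 80, 81, 78, 68, 55, 51, 50, 51, 50, 50, 50, 46, 46, 50, 54, 59, 63, 65]
145 [75, 74, 74, 83, 88, 90, 85, 70, 53, 53, 61, 62, 62, 63, 62, 62, 61, 61, 62, 62, 60, 54, 47, 44, 49, 52, 54, 52, 48, 46, 49, 52, 54, 54]
155 [90, 87, 83, 85, 87, 88, 85, 83, 87, 95, 97, 97, 96, 96, 94, 94, 95, 93, 94, 94, 92, 86, 73, 62, 58, 62, 60, 56, 55, 60, 66, 67, 67, 67]
165 [80, 79, 77, 78, 84, 88, 86, 82, 83, 90, 95, 93, 93, 93, 90, 91, 91, 89, 91, 93, 91, 87, 81, 75, 70, 66, 66, 64, 60, 59, 59, 59, 57, 59]
175 [96, 94, 88, 82, 84, 88, 87, 80, 80, 87, 93, 92, 92, 91, 92, 91, 89, 91, 91, 90, 90, 86, 70, 59, 58, 65, 65, 65, 63, 66, 71, 70, 70, 69]
185 [84, 78, 70, 68, 67, 65, 61, 62, 80, 102, 113, 116, 115, 117, 113, 111, 112, 114, 115, 115, 115, 109, 89, 64, 58, 62, 65, 65, 61, 62, 65
[... 219 characters left out ...]
2, 111, 112, 111, 109, 111, 113, 113, 114, 114, 108, 97, 83, 72, 62, 63, 64, 61, 64, 68, 70, 70, 71]
215 [69, 70, 69, 68, 68, 64, 60, 63, 69, 88, 105, 110, 109, 109, 108, 109, 112, 112, 112, 112, 113, 107, 92, 76, 68, 70, 69, 68, 69, 73, 73, 75, 76, 77]
225 [70, 70, 71, 71, 70, 72, 71, 69, 74, 91, 106, 113, 115, 114, 113, 111, 111, 110, 112, 112, 112, 108, 96, 82, 75, 75, 75, 76, 76, 76, 77, 77, 77, 77]
235 [74, 72, 74, 73, 73, 73, 74, 72, 74, 86, 102, 108, 109, 109, 107, 108, 109, 107, 108, 108, 109, 105, 94, 84, 77, 77, 78, 78, 79, 78, 79, 79, 79, 79]
245 [74, 74, 77, 73, 74, 75, 74, 75, 74, 74, 75, 74, 75, 74, 76, 77, 78, 77, 78, 77, 79, 76, 79, 78, 80, 80, 81, 79, 81, 81, 81, 81, 81, 80]
```

View pics/w2c.png

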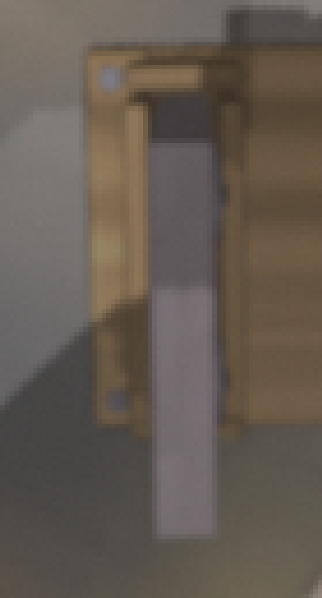

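The crop shows the top strip clearly (rows 151–237, columns 273–286.5). The two plates peep out on its right side at (288,161) and (289,202), so the back faces tool +y and the front faces left.

```bash
python3 - <<'E'
from h import *
P={k:wray(uv,.152) for k,uv in dict(tl=(272.8,151),tr=(286.5,151),bl=(273.7,236.5),br=(286.7,236.5)).items()}
c=sum(P.values())/4; a=P['bl']+P['br']-P['tl']-P['tr']; w=P['tr']-P['tl']
print(c,np.linalg.norm(a)/2,np.linalg.norm(w),np.degrees(np.arctan2(a[1],a[0])))
go([c[0],c[1],.112],down(np.degrees(np.arctan2(-a[1],-a[0]))-90))
print(np.degrees(np.arctan2(-a[1],-a[0]))-90)
E
```

```text
[ 0.50447815 -0.08728776  0.152     ] 0.09935417304672181 0.014902621292272327 -149.75660599940056
t 2.9 pos [ 0.5108 -0.0849  0.2983] q [-0.24  0.16  1.41  0.    1.56  0.81] width 0.0656
row [-0.22 -0.04  6.21] [-0.   -0.   -0.05]
-59.75660599940058
```

```bash
python3 - <<'E'
from h import *
o=ctrl.get_obs(); print(o['ee_pos'],o['eef_rot'],o['joint_vel'].round(3))
im=ctrl.camera('wrist').astype(int)[:,:,2]
def edge(v): 
    r=im[v-2:v+3].mean(0); d=np.diff(r); return 255+np.argmax(d[255:282])+.5, 280+np.argmin(d[280:300])+.5
for v in (190,200,210,220,230): print(v,edge(v))
col=im[:,276:285].mean(1); d=np.diff(col); print('top',[(i,round(d[i],1)) for i in range(135,165) if abs(d[i])>4],'bot',225+np.argmin(d[225:250])+.5)
E
```

```text
[ 0.51075431 -0.08488882  0.29828157] [-3.14156663e+00 -2.96895066e-04  5.22927415e-01] [ 0.004 -0.011  0.    -0.002  0.     0.002]
190 (np.float64(276.5), np.float64(290.5))
200 (np.float64(276.5), np.float64(290.5))
210 (np.float64(276.5), np.float64(290.5))
220 (np.float64(276.5), np.float64(289.5))
230 (np.float64(276.5), np.float64(289.5))
top [(135, np.float64(8.0)), (137, np.float64(-5.9)), (138, np.float64(-11.8)), (139, np.float64(-5.8)), (149, np.float64(7.3)), (150, np.float64(14.2)), (151, np.float64(9.7))] bot 236.5
```

```bash
python3 - <<'E'
from h import *
P=[wray(uv,.152) for uv in [(276.4,150.5),(290.6,150.5),(276.5,236.5),(289.8,236.5)]]
c=sum(P)/4; a=P[0]+P[1]-P[2]-P[3]; az=np.degrees(np.arctan2(a[1],a[0])); print(c,az,np.linalg.norm(a)/2)
go([c[0],c[1],.112],down(az-90)); go([c[0],c[1],.17],down(az-90))
E
```

```text
[ 0.50658477 -0.09049886  0.152     ] 29.80439241192305 0.09994618999833214
t 2.95 pos [ 0.5107 -0.0849  0.2984] q [-0.24  0.16  1.41  0.    1.56  0.81] width 0.0655
row [-0.22  0.09  6.21] [ 0.   -0.    0.02]
t 2.95 pos [ 0.5107 -0.0849  0.2984] q [-0.24  0.16  1.41  0.    1.56  0.81] width 0.0655
row [-0.21  0.09  4.28] [ 0.   -0.    0.02]
```

step_arm:
  plan:
    - [[-0.2, 0.1, 1, 0, 0, 0], [-0.2, 0.1, 2, 0, 0, 0], [-0.2, 0.1, 3, 0, 0, 0], [-0.2, 0.1, 4, 0, 0, 0], [-0.2, 0.1, 4.8, 0, 0, 0], [-0.2, 0.1, 5.5, 0, 0, 0], [-0.2, 0.1, 6, 0, 0, 0], [-0.2, 0.1, 6.2, 0, 0, 0]]

```text
time_s: 3.62
ee_pos: [0.5062, -0.0906, 0.1104]
eef_rot: [-3.14, 0.002, 0.522]
force: [-0.5, -0.4, 0.3]
grip_width: 0.066
grip_force: 0.0
```

step_arm:
  plan:
    - [[0, 0, 0, 0, 0, 0], [0, 0, 0, 0, 0, 0], [0, 0, 0, 0, 0, 0], [0, 0, 0, 0, 0, 0], [0, 0, 0, 0, 0, 0], [0, 0, 0, 0, 0, 0]]
  grip: 0
  squeeze: 10

```text
time_s: 4.12
ee_pos: [0.5074, -0.092, 0.1125]
eef_rot: [3.141, -0.001, 0.519]
force: [0.3, -0.6, -0.4]
grip_width: 0.0293
grip_force: 0.0
```

step_arm:
  plan:
    - [[0, 0, 0, 0, 0, 0], [0, 0, 0, 0, 0, 0], [0, 0, 0, 0, 0, 0], [0, 0, 0, 0, 0, 0], [0, 0, 0, 0, 0, 0], [0, 0, 0, 0, 0, 0]]

```text
time_s: 4.62
ee_pos: [0.5073, -0.092, 0.1122]
eef_rot: [3.142, -0.0, 0.519]
force: [-1.5, 0.8, 2.0]
grip_width: 0.0162
grip_force: 10.0
```

step_arm:
  plan:
    - [[0, 0, 0, 0, 0, 0], [0, 0, 0, 0, 0, 0], [0, 0, 0, 0, 0, 0], [0, 0, 0, 0, 0, 0]]
  squeeze: 40

```text
time_s: 4.95
ee_pos: [0.5073, -0.092, 0.1122]
eef_rot: [3.141, -0.0, 0.519]
force: [-1.3, -0.2, 4.0]
grip_width: 0.0153
grip_force: 40.0
```

step_arm:
  plan:
    - [[0, 0, -0.2, 0, 0, 0], [0, 0, -0.5, 0, 0, 0], [0, 0, -0.9, 0, 0, 0], [0, 0, -1.3, 0, 0, 0], [0, 0, -1.8, 0, 0, 0], [0, 0, -2.3, 0, 0, 0], [0, 0, -2.8, 0, 0, 0], [0, 0, -3.3, 0, 0, 0]]

```text
time_s: 5.62
ee_pos: [0.5072, -0.092, 0.2125]
eef_rot: [3.141, -0.0, 0.519]
force: [-0.1, 0.1, -1.4]
grip_width: 0.0155
grip_force: 40.0
```

step_arm:
  plan:
    - [[0, 0, -0.6, 0, 0, 0], [0, 0, -1.3, 0, 0, 0], [0, 0, -2, 0, 0, 0], [0, 0, -2.8, 0, 0, 0], [0, 0, -3.6, 0, 0, 0], [0, 0, -4.4, 0, 0, 0], [0, 0, -5.2, 0, 0, 0], [0, 0, -5.7, 0, 0, 0]]

```text
time_s: 6.28
ee_pos: [0.5071, -0.092, 0.3853]
eef_rot: [3.139, -0.002, 0.519]
force: [-0.2, -1.0, -1.7]
grip_width: 0.0155
grip_force: 40.0
```

```bash
python3 - <<'E'
from h import *
def tilt(az,t): # tool y az, tilted so tool z leans toward az by t deg
    R=down(az); return R@Ro.from_euler('x',-t,degrees=True).as_matrix()
print(tilt(0,45).round(2))
o=ctrl.get_obs(); print(o['force'],o['grip_force'])
az=np.degrees(np.arctan2(-.09,.5)); go([.46,-.083,.40],down(az))
im=np.hstack([ctrl.camera('side')[60:300,200:440,::-1],ctrl.camera('wrist')[100:340,150:400,::-1]]); cv2.imwrite('pics/lift.png',im)
E
```

```text
[[ 0.    0.71  0.71]
 [ 1.    0.    0.  ]
 [ 0.    0.71 -0.71]]
[-0.20483857 -0.97470793 -1.66552226] 39.95793700218201
t 6.2833 pos [ 0.5071 -0.092   0.3853] q [-0.25  0.16  1.23 -0.    1.75  0.8 ] width 0.0155
row [-1.21 -1.04 -0.49] [ 0.03 -0.01 -8.34]
```

View pics/lift.png

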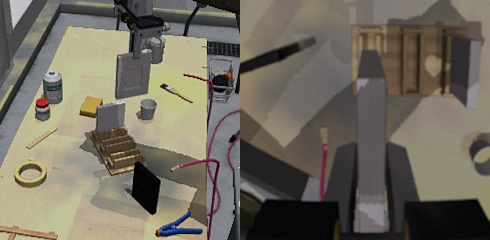

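step_arm:
  plan:
    - [[0, 0, -0.1, 0, 0, -0.6], [0, 0, -0.2, 0, 0, -1.4], [0, 0, -0.3, 0, 0, -2.4], [0, 0, -0.4, 0, 0, -3.5], [0, 0, -0.5, 0, 0, -4.6], [0, 0, -0.5, 0, 0, -5.7], [0, 0, -0.5, 0, 0, -6.8], [0, 0, -0.5, 0, 0, -7.6]]

```text
time_s: 7.05
ee_pos: [0.507, -0.092, 0.3959]
eef_rot: [-3.14, 0.0, 1.321]
force: [0.1, 0.5, -1.7]
grip_width: 0.0156
grip_force: 40.0
```

```bash
cat >> h.py <<'E'
def tilt(az,t): return down(az)@Ro.from_euler('x',-t,degrees=True).as_matrix()
E
python3 - <<'E'
from h import *
go([.53,-.095,.42],tilt(-10.2,45))
E
```

```text
t 7.05 pos [ 0.507  -0.092   0.3959] q [-0.25  0.16  1.2  -0.    1.78 -0.  ] width 0.0156
row [ 0.09  0.77 -0.8 ] [-7.51  0.27 -0.65]
```

step_arm:
  plan:
    - [[0, 0.1, -0.1, -0.5, 0, 0], [0, 0.2, -0.2, -1.3, 0, 0], [0, 0.3, -0.3, -2.3, 0, 0], [0, 0.4, -0.4, -3.4, 0, 0], [0, 0.5, -0.5, -4.5, 0, 0], [0, 0.6, -0.6, -5.6, 0, 0], [0, 0.7, -0.7, -6.7, 0, 0], [0, 0.8, -0.8, -7.5, 0, 0]]

```text
time_s: 7.72
ee_pos: [0.5296, -0.0978, 0.4202]
eef_rot: [2.351, 0.0, 1.315]
force: [0.0, -0.5, -0.6]
grip_width: 0.0156
grip_force: 40.0
```

step_arm:
  plan:
    - [[0, 0, 0, 0, 0, 0], [0, 0, 0, 0, 0, 0], [0, 0, 0, 0, 0, 0], [0, 0, 0, 0, 0, 0], [0, 0, 0, 0, 0, 0], [0, 0, 0, 0, 0, 0], [0, 0, 0, 0, 0, 0], [0, 0, 0, 0, 0, 0]]

```text
time_s: 8.38
ee_pos: [0.5306, -0.0981, 0.4209]
eef_rot: [2.357, -0.0, 1.315]
force: [-0.8, 0.1, -0.9]
grip_width: 0.0156
grip_force: 40.0
```

```bash
python3 - <<'E'
from h import *
o=ctrl.get_obs();R=Ro.from_euler('xyz',o['eef_rot']).as_matrix(); print(R.round(3),o['ee_pos'],o['joint_vel'].round(4),o['qpos'].round(2))
print(np.degrees(np.arccos(R[2,1])))
im=np.hstack([ctrl.camera('side')[30:300,200:440,::-1],ctrl.camera('top')[100:370,200:440,::-1],ctrl.camera('wrist')[150:420,150:400,::-1]]); cv2.imwrite('pics/A.png',im)
E
```

```text
[[ 0.253  0.684  0.684]
 [ 0.967 -0.179 -0.179]
 [ 0.     0.707 -0.707]] [ 0.53059536 -0.09811281  0.42094981] [ 0.0009 -0.0053  0.0045  0.0005 -0.0015  0.0006] [-0.25 -0.29  1.76 -0.01  0.89  0.01]
45.029052241985866
```

View pics/A.png

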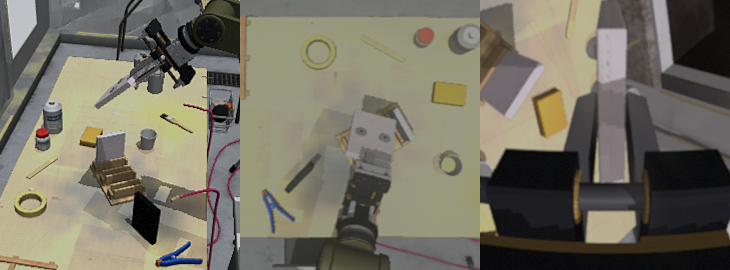

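The top camera sees the flat back with its two plates (panel pixels ~(360,132) and (388,135)) facing up, and the tilt is 45.0°. I'll hold here for more than two seconds.

step_arm:
  plan:
    - [[0, 0, 0, 0, 0, 0], [0, 0, 0, 0, 0, 0], [0, 0, 0, 0, 0, 0], [0, 0, 0, 0, 0, 0], [0, 0, 0, 0, 0, 0], [0, 0, 0, 0, 0, 0], [0, 0, 0, 0, 0, 0], [0, 0, 0, 0, 0, 0]]

```text
time_s: 9.2
ee_pos: [0.5305, -0.0981, 0.421]
eef_rot: [2.356, 0.0, 1.315]
force: [-0.1, -0.4, -0.3]
grip_width: 0.0157
grip_force: 40.0
```

step_arm:
  plan:
    - [[0, 0, 0, 0, 0, 0], [0, 0, 0, 0, 0, 0], [0, 0, 0, 0, 0, 0], [0, 0, 0, 0, 0, 0], [0, 0, 0, 0, 0, 0], [0, 0, 0, 0, 0, 0], [0, 0, 0, 0, 0, 0], [0, 0, 0, 0, 0, 0]]

```text
time_s: 9.87
ee_pos: [0.5305, -0.0981, 0.421]
eef_rot: [2.356, 0.0, 1.315]
force: [-0.2, 0.0, -0.2]
grip_width: 0.0157
grip_force: 40.0
```

step_arm:
  plan:
    - [[0, 0, 0, 0, 0, 0], [0, 0, 0, 0, 0, 0], [0, 0, 0, 0, 0, 0], [0, 0, 0, 0, 0, 0], [0, 0, 0, 0, 0, 0], [0, 0, 0, 0, 0, 0], [0, 0, 0, 0, 0, 0], [0, 0, 0, 0, 0, 0]]

```text
time_s: 10.53
ee_pos: [0.5305, -0.0981, 0.4211]
eef_rot: [2.356, 0.0, 1.315]
force: [0.5, 0.3, -1.1]
grip_width: 0.0155
grip_force: 40.0
```

step_arm:
  plan:
    - [[0, 0, 0, 0, 0, 0], [0, 0, 0, 0, 0, 0], [0, 0, 0, 0, 0, 0], [0, 0, 0, 0, 0, 0], [0, 0, 0, 0, 0, 0], [0, 0, 0, 0, 0, 0], [0, 0, 0, 0, 0, 0], [0, 0, 0, 0, 0, 0]]

```text
time_s: 11.2
ee_pos: [0.5305, -0.0981, 0.421]
eef_rot: [2.356, -0.0, 1.315]
force: [-0.1, -0.2, -1.7]
grip_width: 0.0152
grip_force: 40.0
```

```bash
python3 - <<'E'
from h import *
go([.43,-.09,.42],tilt(-14.6,-45)); go([.46,-.09,.42],tilt(-14.6,0))
E
```

```text
t 11.2 pos [ 0.5305 -0.0981  0.421 ] q [-0.25 -0.29  1.76 -0.01  0.89  0.01] width 0.0152
row [-0.59 -2.36 -2.31] [ 1.5e+01 -0.0e+00 -1.0e-02]
t 11.2 pos [ 0.5305 -0.0981  0.421 ] q [-0.25 -0.29  1.76 -0.01  0.89  0.01] width 0.0152
row [-0.33 -1.68 -1.63] [ 7.5   0.   -0.01]
```

step_arm:
  plan:
    - [[0, -0.1, -0.1, 0.5, 0, 0], [0, -0.3, -0.3, 1.3, 0, 0], [0, -0.5, -0.5, 2.3, 0, 0], [0, -0.7, -0.7, 3.3, 0, 0], [0, -0.9, -0.9, 4.4, 0, 0], [0, -1.1, -1.1, 5.4, 0, 0], [0, -1.3, -1.3, 6.5, 0, 0], [0, -1.5, -1.5, 7.5, 0, 0]]

```text
time_s: 11.87
ee_pos: [0.4687, -0.0819, 0.4218]
eef_rot: [-3.137, -0.0, 1.315]
force: [-0.4, 0.0, -2.9]
grip_width: 0.0156
grip_force: 40.0
```

```bash
python3 - <<'E'
from h import *
go([.43,-.075,.42],tilt(-14.6,-45))
E
```

```text
t 11.8667 pos [ 0.4687 -0.0819  0.4218] q [-0.25  0.08  1.23  0.    1.84  0.01] width 0.0156
row [-0.1  -1.31  0.06] [ 7.46 -0.   -0.01]
```

step_arm:
  plan:
    - [[0, -0.2, 0, 1, 0, 0], [0, -0.4, 0, 2, 0, 0], [0, -0.6, 0, 3, 0, 0], [0, -0.8, 0, 4, 0, 0], [0, -1, 0, 5, 0, 0], [0, -1.2, 0, 6, 0, 0], [0, -1.3, 0, 6.9, 0, 0], [0, -1.3, 0, 7.5, 0, 0]]

```text
time_s: 12.53
ee_pos: [0.4315, -0.0722, 0.4202]
eef_rot: [-2.35, 0.0, 1.315]
force: [-0.2, 0.2, -1.6]
grip_width: 0.0157
grip_force: 40.0
```

step_arm:
  plan:
    - [[0, 0, 0, 0, 0, 0], [0, 0, 0, 0, 0, 0], [0, 0, 0, 0, 0, 0], [0, 0, 0, 0, 0, 0], [0, 0, 0, 0, 0, 0], [0, 0, 0, 0, 0, 0], [0, 0, 0, 0, 0, 0], [0, 0, 0, 0, 0, 0]]

```text
time_s: 13.2
ee_pos: [0.4311, -0.0721, 0.4212]
eef_rot: [-2.357, 0.0, 1.315]
force: [0.3, -0.4, -1.6]
grip_width: 0.0156
grip_force: 40.0
```

```bash
python3 - <<'E'
from h import *
o=ctrl.get_obs();R=Ro.from_euler('xyz',o['eef_rot']).as_matrix(); print(o['ee_pos'],o['joint_vel'].round(4),o['qpos'].round(2))
print(np.degrees(np.arccos(-R[2,1])))
im=np.hstack([ctrl.camera('side')[30:300,200:470,::-1],ctrl.camera('top')[100:370,200:440,::-1],ctrl.camera('wrist')[150:420,150:400,::-1]]); cv2.imwrite('pics/B.png',im)
E
```

```text
[ 0.43107799 -0.07206801  0.42123915] [ 0.      0.0048 -0.0006  0.001   0.0038 -0.0006] [-0.25  0.49  0.91  0.01  2.53  0.01]
45.0428222125546
```

View pics/B.png

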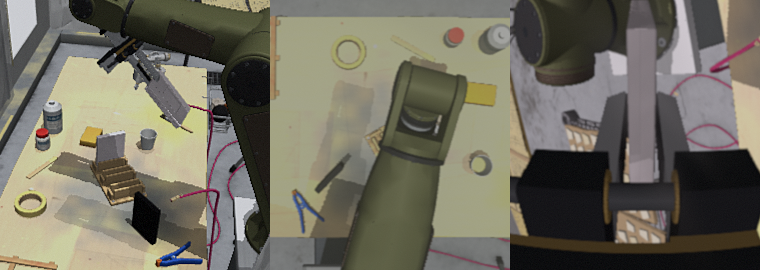

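Framed front is up at 45.0°, with the door more than 30 cm above the table. The plain board still stands in the rack and the bystanders are in place. I'll hold briefly, then hand in.

step_arm:
  plan:
    - [[0, 0, 0, 0, 0, 0], [0, 0, 0, 0, 0, 0], [0, 0, 0, 0, 0, 0], [0, 0, 0, 0, 0, 0], [0, 0, 0, 0, 0, 0], [0, 0, 0, 0, 0, 0], [0, 0, 0, 0, 0, 0], [0, 0, 0, 0, 0, 0]]

```text
time_s: 14.02
ee_pos: [0.4312, -0.0721, 0.421]
eef_rot: [-2.356, -0.0, 1.315]
force: [0.0, -0.4, -1.0]
grip_width: 0.0154
grip_force: 40.0
```

step_arm:
  plan:
    - [[0, 0, 0, 0, 0, 0], [0, 0, 0, 0, 0, 0], [0, 0, 0, 0, 0, 0], [0, 0, 0, 0, 0, 0], [0, 0, 0, 0, 0, 0], [0, 0, 0, 0, 0, 0], [0, 0, 0, 0, 0, 0], [0, 0, 0, 0, 0, 0]]

```text
time_s: 14.68
ee_pos: [0.4312, -0.0721, 0.4211]
eef_rot: [-2.356, 0.0, 1.315]
force: [-0.5, -0.0, -1.4]
grip_width: 0.0153
grip_force: 40.0
```

step_arm:
  plan:
    - [[0, 0, 0, 0, 0, 0], [0, 0, 0, 0, 0, 0], [0, 0, 0, 0, 0, 0], [0, 0, 0, 0, 0, 0], [0, 0, 0, 0, 0, 0], [0, 0, 0, 0, 0, 0], [0, 0, 0, 0, 0, 0], [0, 0, 0, 0, 0, 0]]

```text
time_s: 15.35
ee_pos: [0.4312, -0.0721, 0.421]
eef_rot: [-2.356, -0.0, 1.315]
force: [-1.7, -1.3, -1.3]
grip_width: 0.0153
grip_force: 40.0
```

```bash
python3 -c "
from station import ctrl
print(ctrl.hand_in())"
```

```text
the job is handed in; nothing more can be done
None
```

The framed door was drawn from the rack, held back-up at 45° for about 3 s, then turned over and held still front-up at 45° (under the forearm, partly in its shadow), over 30 cm above the table; handed in at about 15 s, with no verdict returned.

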